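Set and clamp the stop fence of the slide-labelling jig

ROBOT

A 6-joint arm with a two-finger parallel gripper is mounted at the origin on a cart in front of the work surface, level with it; the furniture and walls round the work are solid. World frame = base frame: x ahead of the robot, y to its left, z up, the work surface at z = 0. Lengths are in m, angles in rad, forces in N, time in s.
With the tool pointing down it reaches from about 0.35 to 0.775 m from the base axis. Payload 7.3 kg.
Tool frame: the origin (TCP) lies midway between the tips of the shut fingers; the grasp point (between the pads) lies 19 mm behind it (robot.grip_depth is the z of the grasp point in the tool frame, in m); z points along the fingers, y is the line along which they close (so a half turn about z gives the same grasp; the last joint's range is limited). The gripper opens to 92 mm and grips with 3 to 60 N. Pads are 19 mm wide; open, the fingers measure 130 mm over their backs; the gripper's body (75 mm by 190 mm) begins 47 mm behind the grasp point.
Start: joints at [1.005, 0.342, 1.524, -0, 1.275, -0.146], TCP at [0.214, 0.479, 0.195] pointing down, gripper open.
Joint ranges: [-2.53, 2.53], [-0.77, 2.02], [0.04, 2.7], [-1, 4.14], [0.28, 2.66], [-3.11, 3.11]. Speed limits (rad/s): [2.57, 2.57, 3.14, 3.14, 3.14, 3.14].

INTERFACE

Orientations are given as [roll, pitch, yaw] about the fixed x, y, z axes, in that order (R = Rz(yaw) Ry(pitch) Rx(roll)).
In Python, from cell import robot, viewer gives the robot as it stands.
- The arm moves only by the tool step_arm, never from a script. Its argument "increments" is a list of rows, each an object with "delta_pos": the shift along the tool's x, y, z in cm, a list of three; "dr": the turn, a rotation vector about the tool's x, y, z in degrees, a list of three; "fingers": the closure, from -1 (fully open) to 1 (shut), so that 0 is half open. In form: [{"delta_pos": [tx, ty, tz], "dr": [wx, wy, wz], "fingers": fingers}, ...]. A call has exactly 5 rows; each row is the pose to reach, as a shift and turn from the pose commanded when the call began, along the tool's axes at that moment; what a row does not reach only later rows make up. A row lasts 1/8 s, in which the tool goes at most 62.5 mm and 10.7 degrees, less where a joint would pass 70% of its speed; a pose out of reach is approached as far as the arm can. A call with a gripper value outside its range is refused whole. The fingers move at their own pace and stop on an object; "newtons" is the grip in N (left out, the last holds). Time passes only in rows, so rows that repeat a pose let the fingers close, or fill a call up. It gives the time, the measured TCP pose, the force, the opening and the grip force at its end, in the units of the state.
- robot.observe(): the state, without advancing time (a new reading comes with each control period).
- viewer.read_camera(name): name is "scene" or "top"; returns the picture (384x512x3 uint8, red, green, blue); there is no depth.
- viewer.camera_params(name): a dict with "K" (3x3 intrinsics, pixels), "T" (4x4, takes a point from camera to world coordinates). Camera axes: x right, y down, z forward; pixel columns grow to the right and rows downward; lengths in m; the calibration is good to about 2 mm. A picture is of the moment at which its call begins. camera_params takes no time and is no camera call.
- robot.hand_in(): hands the job in; it is judged then, once.
The state is a dict: "time": time; "qpos": joint angles; "qvel": joint speeds; "joint_efforts": joint torques, N m; "tool_pos": TCP position; "tool_rot": TCP orientation; "contact_force": force on the tool from outside, world axes, zero at the start; "torque": the same for the moment, N m; "opening": finger opening in m; "grip_force": force on a finger pad.
Only numpy, scipy, OpenCV 4.12 (cv2) and the standard library are available. Lean on these libraries where they do the work, as an engineer would, in place of code of your own. Each camera call takes 0.05 s, during which the arm holds its last target. There are 200 camera calls.

TASK

Set up the slide-labelling jig on the worktop for the next batch: slide its slotted stop fence along its slots until the fence's centre line is level with the tip of the triangular pointer (not with the round marker). Then tighten the black wing knob clockwise as far as it goes, so that the fence is clamped there, and let go.

Things in the scene. Friction and masses are not known exactly. Their poses are not given: they have to be found in the camera images.
- fence_grip (a point): Middle of the grey upright fence, 104 mm long (its x) x 12 thick (its y) x 46 high, top at z = 58 mm with black centre line; point at z = 42. Its steel foot (top z = 16 mm) with two slots reaches 190 mm along its +y. Fence and foot slide only along this y, travel 100 mm, start mid-way, about 2 N friction with the knob loose. The jig is fixed to the worktop, yaw varies; x, y here are the jig's.
- pointer_tip (a point): Tip of the dark steel triangular pointer, 20 mm wide, 24 long, 6 high (top z = 18 mm), fixed on the jig's edge nearest the robot. It points along its +x; axes parallel to the fence's. The fence belongs where its middle has the same y as this tip, 18 to 62 mm to either side of its start. The round marker, 22 mm across, on the same edge is another setting.
- knob_grip (a point): Middle of the black wing knob's bar: 56 mm long (its x), 11 thick (its y, grip across it), 26 high, z = 30.5 to 56.5 mm; point on the knob's upright turning axis at z = 43.5. It sits on a stud in one slot, 75 to 175 mm along +y and 28 mm along +x from the fence's middle, and stays in place while the fence slides.
- knob (a joint): Angle of the wing knob in rad: 0 fully loose, grows clockwise seen from above, begins to press on the foot at about 0.6, and is tight against its stop at 1.2; it starts loose, between 0 and 0.25. Turning takes about 0.1 to 0.15 N m; it stays where it is left.

How it is judged:
By the outcome, as a careful person would: the job done as asked, in the order asked, and still so for the second after the job is handed in, with the robot touching nothing.
It also fails if it takes over 45 s, if anything falls off the work surface, if the arm or the gripper's body presses on something with over 40 N, if the wrist force passes 120 N, or if a joint passes its speed limit or range.

## Working session

There is one attempt and no reset: what is moved stays moved. The work goes in short steps, Python scripts to look and compute and a tool call to move; the robot and the scene stay as the last step left them, time stands still between calls to the robot, and variables do not carry over. Pictures are saved under pics/ and viewed, at most 10 in all, crops included, and the job is handed in when it is done.

Besides the shell and the picture viewer there is one more tool, called after "Request:" as name([rows], argument=value, ...), one row to a line, values as JSON. step_arm: Moves the arm, as the interface text tells. Its arguments: {"type":"object","properties":{"increments":{"type":"array"},"newtons":{"type":"number"}},"required":["increments"]}

```bash
mkdir -p pics
python3 - <<'E'
from cell import robot, viewer
import cv2, numpy as np
for n in("scene","top"):
    cv2.imwrite(f"pics/{n}0.png",cv2.resize(viewer.read_camera(n)[:,:,::-1],(800,600),interpolation=cv2.INTER_CUBIC))
    p=viewer.camera_params(n);print(n,np.round(p["K"],1).tolist(),np.round(p["T"],3).tolist())
print(robot.observe(),robot.grip_depth)
E
```

```text
scene [[452.0, 0.0, 264.5], [0.0, 452.0, 191.6], [0.0, 0.0, 1.0]] [[0.712, -0.307, 0.631, -0.006], [-0.702, -0.281, 0.655, -0.679], [-0.023, -0.909, -0.415, 0.444], [0.0, 0.0, 0.0, 1.0]]
top [[417.9, 0.0, 263.0], [0.0, 417.9, 185.2], [0.0, 0.0, 1.0]] [[-0.025, -0.985, 0.173, 0.391], [-1.0, 0.025, 0.001, -0.138], [-0.006, -0.173, -0.985, 0.918], [0.0, 0.0, 0.0, 1.0]]
{'time': 0.1, 'qpos': array([ 1.00501299e+00,  3.42628917e-01,  1.52487218e+00, -1.74759315e-05,
        1.27539273e+00, -1.45986980e-01]), 'qvel': array([ 2.02359034e-03, -2.52969320e-03, -2.77596866e-03, -1.94207680e-03,
        1.07094588e-03, -5.73010564e-05]), 'joint_efforts': array([ 1.04793828e-03, -4.32003558e+01, -2.44696355e+01,  7.18064792e-02,
        5.26508724e-02, -9.02589909e-05]), 'tool_pos': array([0.21374951, 0.47910044, 0.19424422]), 'tool_rot': array([-3.14030288e+00, -1.72746879e-04,  2.72180129e+00]), 'contact_force': array([ 0.15817814, -0.76484253, -0.28377331]), 'torque': array([0.05052134, 0.02698498, 0.02010277]), 'grip_force': 0.0, 'opening': 0.09159578755211409} -0.0188
```

View pics/top0.png

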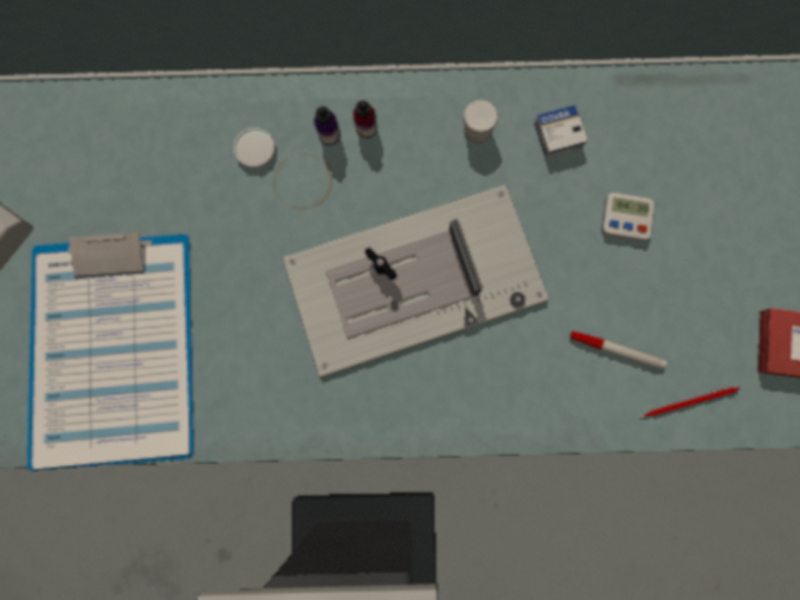

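View pics/scene0.png

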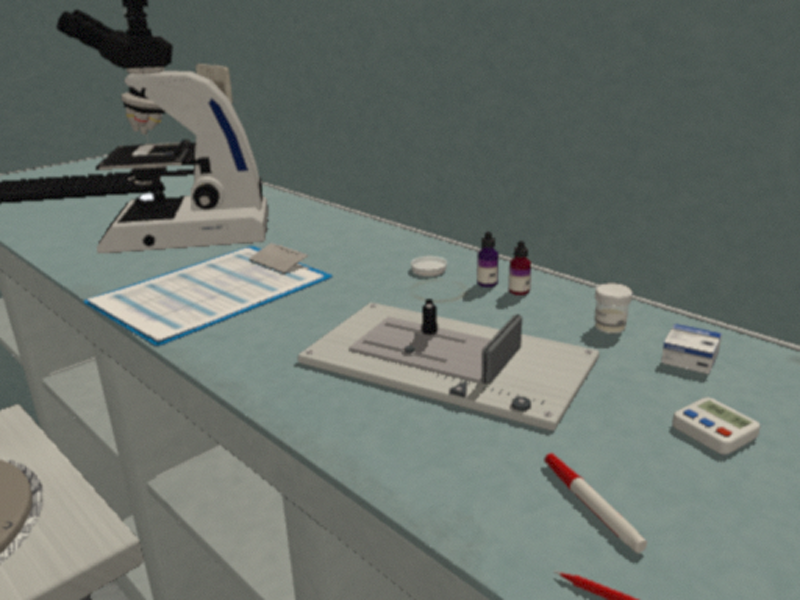

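The top view shows the jig: fence near (465,258), knob (380,264), pointer (468,312) and round marker (517,299), all in the 800 px picture. I'll enlarge this region to measure it.

```bash
cat > h.py <<'E'
from cell import robot, viewer
import cv2, numpy as np
def crop(name,out,x0,y0,w,h,s):
    im=viewer.read_camera(name)[y0:y0+h,x0:x0+w,::-1]
    im=cv2.resize(im,None,fx=s,fy=s,interpolation=cv2.INTER_CUBIC)
    cv2.imwrite(out,cv2.convertScaleAbs(im,alpha=1.4,beta=10))
def pt(name,u,v,z):
    p=viewer.camera_params(name);T=np.array(p["T"])
    d=T[:3,:3]@np.linalg.inv(p["K"])@[u,v,1]
    return T[:3,3]+d*(z-T[2,3])/d[2]
def px(name,P):
    p=viewer.camera_params(name);c=np.linalg.inv(p["T"])@np.r_[P,1]
    q=np.array(p["K"])@c[:3];return q[:2]/q[2]
E
python3 -c "
from h import *
crop('top','pics/c1.png',225,135,130,90,6)"
```

```text
(no output)
```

View pics/c1.png

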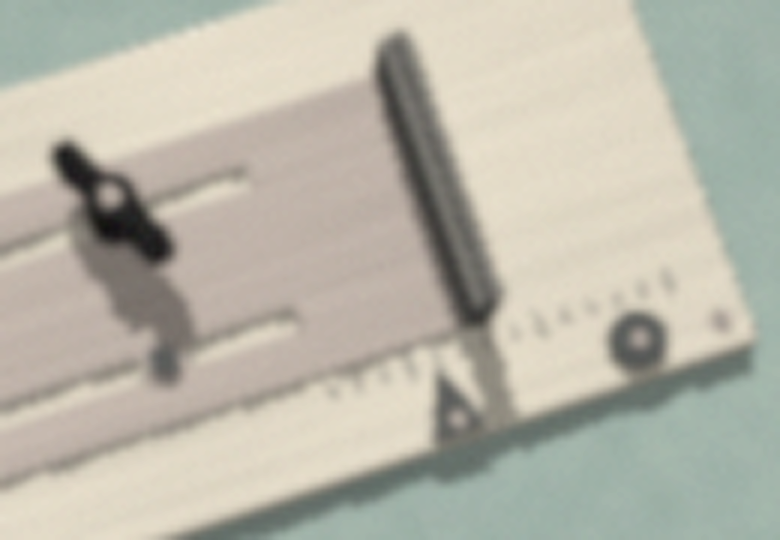

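Run:
```python
from h import *
P=lambda a,b,z: pt('top',225+a/6,135+b/6,z)
a,b=P(487,300,.058),P(401,36,.058)
f=(a+b)/2; L=np.linalg.norm(b-a); yaw=np.arctan2(*(b-a)[1::-1])
t=P(442,370,.018); k1,k2=P(65,150,.0565),P(163,252,.0565)
kc=(k1+k2)/2; R=np.array([[np.cos(yaw),np.sin(yaw)],[-np.sin(yaw),np.cos(yaw)]])
e=P(320,35+0,.012)
# jig edge direction checks
j1,j2=P(150,540,.012),P(755,345,.012)
print('L',L,'yaw',np.degrees(yaw),'edge',np.degrees(np.arctan2(*(j1-j2)[1::-1]))-90)
print('f',f,'t',t,'jig',R@(t-f)[:2]); print('knob',kc,np.linalg.norm(k1-k2),'jig',R@(kc-f)[:2],'ang',np.degrees(np.arctan2(*(k1-k2)[1::-1]))-np.degrees(yaw))
m=P(638,340,.018);print('marker jig',R@(m-f)[:2])
k3=P(110,193,.0565);print('hub',k3,R@(k3-f)[:2])
```

```text
L 0.09935202463866384 yaw 15.415527689596704 edge 16.42129158086675
f [ 0.58825665 -0.21398331  0.058     ] t [ 0.52199223 -0.21393577  0.018     ] jig [-0.06386782  0.01766006]
knob [ 0.57937252 -0.09785957  0.0565    ] 0.050517771784096055 jig [0.02230321 0.11430756] ang 26.59180663536473
marker jig [-0.07404087 -0.0537388 ]
hub [ 0.58221478 -0.0965651   0.0565    ] [0.0253873  0.11479994]
```

```bash
cat >> h.py <<'E'
from scipy.spatial.transform import Rotation as Ro
def go(p,yawdeg):
    "end-row delta (cm, deg) from the present pose to TCP p pointing down with the given yaw"
    s=robot.observe();R0=Ro.from_euler('xyz',s['tool_rot']);R1=Ro.from_euler('xyz',[np.pi,0,np.radians(yawdeg)])
    print('t',round(s['time'],2),'pos',np.round(s['tool_pos'],4),'rot',np.round(np.degrees(s['tool_rot']),2),'q',np.round(s['qpos'],2),'F',np.round(s['contact_force'],1),'open',round(s['opening'],4))
    print('delta',np.round(R0.inv().apply(np.array(p)-s['tool_pos'])*100,2),'dr',np.round((R0.inv()*R1).as_rotvec(degrees=True),1))
E
python3 - <<'E'
from h import *
for u,v in((100,250),(265,235),(180,165)): print('micro',pt('scene',u/1.5625,v/1.5625,0))
print(px('scene',[.214,.479,.195])*1.5625)
go([.588,-.214,.12],16)
go([.45,.13,.19],66)
E
```

```text
micro [0.43173804 0.60165641 0.        ]
micro [0.68437543 0.4418734  0.        ]
micro [0.85332888 1.09831801 0.        ]
[-45.52345033 181.56494165]
t 0.15 pos [0.2138 0.4791 0.1943] rot [-1.7994e+02 -1.0000e-02  1.5595e+02] q [ 1.    0.34  1.52  0.    1.28 -0.15] F [-0.5 -0.4 -0.1] open 0.0919
delta [-62.43 -48.03   7.47] dr [-0.000e+00  1.000e-01  1.399e+02]
t 0.15 pos [0.2138 0.4791 0.1943] rot [-1.7994e+02 -1.0000e-02  1.5595e+02] q [ 1.    0.34  1.52  0.    1.28 -0.15] F [-0.5 -0.4 -0.1] open 0.0919
delta [-35.8  -22.25   0.45] dr [-0.1  0.  89.9]
```

Request:
step_arm([
  {"delta_pos": [-4,-3,0],"dr": [0,0,9],"fingers": -1},
  {"delta_pos": [-8,-6,0],"dr": [0,0,18],"fingers": -1},
  {"delta_pos": [-12.5,-9.5,0],"dr": [0,0,28],"fingers": -1},
  {"delta_pos": [-17,-13,0],"dr": [0,0,37],"fingers": -1},
  {"delta_pos": [-21,-16,0],"dr": [0,0,46],"fingers": -1},
])

```text
time: 0.78
tool_pos: [0.341, 0.246, 0.1948]
tool_rot: [3.141, 0.0, 1.913]
contact_force: [0.2, 0.7, -0.0]
opening: 0.0918
grip_force: 0.0
```

```bash
python3 -c "
from h import *
go([.588,-.214,.14],16)"
```

```text
t 0.78 pos [0.341  0.246  0.1948] rot [179.99   0.   109.64] q [ 0.44  0.15  1.79 -0.    1.21  0.1 ] F [ 0.2  0.7 -0. ] open 0.0918
delta [-51.62   7.81   5.48] dr [ 0.  -0.  93.6]
```

Request:
step_arm([
  {"delta_pos": [-5,0.8,0.3],"dr": [0,0,9],"fingers": -1},
  {"delta_pos": [-10,1.6,0.6],"dr": [0,0,18],"fingers": -1},
  {"delta_pos": [-15.5,2.4,1],"dr": [0,0,28],"fingers": -1},
  {"delta_pos": [-20.5,3.2,1.3],"dr": [0,0,37],"fingers": -1},
  {"delta_pos": [-26,4,1.6],"dr": [0,0,47],"fingers": -1},
])

```text
time: 1.4
tool_pos: [0.4673, 0.0155, 0.1787]
tool_rot: [-3.141, -0.0, 1.093]
contact_force: [0.7, -0.2, 0.3]
opening: 0.0919
grip_force: 0.0
```

```bash
python3 -c "
from h import *
go([.588,-.214,.14],16)"
```

```text
t 1.4 pos [0.4673 0.0155 0.1787] rot [-1.7999e+02 -2.0000e-02  6.2630e+01] q [-0.13  0.25  1.7   0.    1.19  0.35] F [ 0.7 -0.2  0.3] open 0.0919
delta [-14.83  21.27   3.86] dr [-0.  -0.  46.6]
```

Request:
step_arm([
  {"delta_pos": [-3,4.3,0.8],"dr": [0,0,9],"fingers": -1},
  {"delta_pos": [-6,8.6,1.6],"dr": [0,0,18],"fingers": -1},
  {"delta_pos": [-9,12.9,2.4],"dr": [0,0,28],"fingers": -1},
  {"delta_pos": [-12,17,3.2],"dr": [0,0,37],"fingers": -1},
  {"delta_pos": [-14.8,21.3,3.9],"dr": [0,0,46.6],"fingers": -1},
])

```text
time: 2.02
tool_pos: [0.5895, -0.2132, 0.1391]
tool_rot: [-3.141, 0.001, 0.28]
contact_force: [0.9, -0.2, -0.4]
opening: 0.0915
grip_force: 0.0
```

```bash
python3 -c "
from h import *
go([.588,-.214,.023],16)"
```

```text
t 2.02 pos [ 0.5895 -0.2132  0.1391] rot [-1.7996e+02  3.0000e-02  1.6020e+01] q [-0.47  0.57  1.3   0.    1.26  0.82] F [ 0.9 -0.2 -0.4] open 0.0915
delta [-0.16  0.04 11.61] dr [-0.  0.  0.]
```

Request:
step_arm([
  {"delta_pos": [-0.15,0,3],"dr": [0,0,0],"fingers": -1},
  {"delta_pos": [-0.15,0,6],"dr": [0,0,0],"fingers": -1},
  {"delta_pos": [-0.15,0,9],"dr": [0,0,0],"fingers": -1},
  {"delta_pos": [-0.15,0,11],"dr": [0,0,0],"fingers": -1},
  {"delta_pos": [-0.15,0,11.5],"dr": [0,0,0],"fingers": -1},
])

```text
time: 2.65
tool_pos: [0.5867, -0.2116, 0.023]
tool_rot: [-3.139, 0.002, 0.285]
contact_force: [-0.2, -0.6, -1.0]
opening: 0.0916
grip_force: 0.0
```

Request:
step_arm([
  {"delta_pos": [0,0,0],"dr": [0,0,0],"fingers": 0},
  {"delta_pos": [0,0,0],"dr": [0,0,0],"fingers": 0.7},
  {"delta_pos": [0,0,0],"dr": [0,0,0],"fingers": 1},
  {"delta_pos": [0,0,0],"dr": [0,0,0],"fingers": 1},
  {"delta_pos": [0,0,0],"dr": [0,0,0],"fingers": 1},
], newtons=15)

```text
time: 3.28
tool_pos: [0.5879, -0.2122, 0.025]
tool_rot: [3.141, -0.0, 0.285]
contact_force: [0.7, -0.4, -0.4]
opening: 0.0465
grip_force: 0.0
```

```bash
python3 -c "
from h import *
go([.588,-.214,.023],16); print(robot.observe()['torque'])
crop('top','pics/c2.png',225,135,130,90,6)"
```

```text
t 3.27 pos [ 0.5879 -0.2122  0.025 ] rot [ 1.7999e+02 -2.0000e-02  1.6340e+01] q [-0.47  0.69  1.44  0.    1.02  0.82] F [ 0.7 -0.4 -0.4] open 0.0465
delta [-0.04  0.18  0.2 ] dr [ 0.  -0.   0.3]
[-0.0824843   0.13451442  0.004081  ]
```

View pics/c2.png

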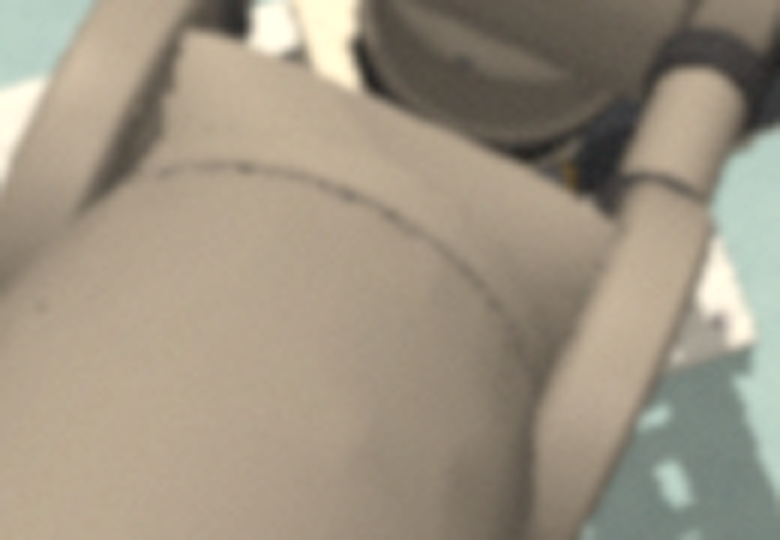

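The arm hides the jig from the top camera, so that picture is no help. The fingers are still closing (46 mm open), so I'll keep closing.

Request:
step_arm([
  {"delta_pos": [0,0,0],"dr": [0,0,0],"fingers": 1},
  {"delta_pos": [0,0,0],"dr": [0,0,0],"fingers": 1},
  {"delta_pos": [0,0,0],"dr": [0,0,0],"fingers": 1},
  {"delta_pos": [0,0,0],"dr": [0,0,0],"fingers": 1},
  {"delta_pos": [0,0,0],"dr": [0,0,0],"fingers": 1},
])

```text
time: 3.95
tool_pos: [0.5878, -0.2121, 0.0248]
tool_rot: [-3.142, -0.0, 0.285]
contact_force: [0.3, -0.5, 0.4]
opening: 0.011
grip_force: 15.0
```

```bash
python3 -c "
from h import *
go([.588,-.214,.023],16); print(robot.observe()['torque'],robot.observe()['grip_force'])
s=robot.observe()['tool_pos'];y=np.radians(16.2)
t=pt('top',225+442/6,135+370/6,.018)
for d in(15,16,17):
  y=np.radians(d);print(d,(t-s)[:2]@[-np.sin(y),np.cos(y)],(t-s)[:2]@[np.cos(y),np.sin(y)])
"
```

```text
t 3.95 pos [ 0.5878 -0.2121  0.0248] rot [-180.     -0.     16.35] q [-0.47  0.69  1.44  0.    1.02  0.82] F [ 0.3 -0.5  0.4] open 0.011
delta [-0.03  0.19  0.18] dr [-0.  -0.   0.4]
[-0.01117365  0.12682536  0.0297992 ] 14.997962415218353
15 0.015225045132560223 -0.06402229460602284
16 0.016340069390954188 -0.06374683002477596
17 0.017450116305921862 -0.06345194754157413
```

Request:
step_arm([
  {"delta_pos": [0,-0.4,0],"dr": [0,0,0],"fingers": 1},
  {"delta_pos": [0,-0.9,0],"dr": [0,0,0],"fingers": 1},
  {"delta_pos": [0,-1.3,0],"dr": [0,0,0],"fingers": 1},
  {"delta_pos": [0,-1.65,0],"dr": [0,0,0],"fingers": 1},
  {"delta_pos": [0,-1.65,0],"dr": [0,0,0],"fingers": 1},
])

```text
time: 4.58
tool_pos: [0.5827, -0.1956, 0.0248]
tool_rot: [-3.14, 0.001, 0.286]
contact_force: [-1.5, 0.4, 0.8]
opening: 0.0115
grip_force: 15.0
```

Request:
step_arm([
  {"delta_pos": [0,0,0],"dr": [0,0,0],"fingers": 1},
  {"delta_pos": [0,0,0],"dr": [0,0,0],"fingers": 0.3},
  {"delta_pos": [0,0,0],"dr": [0,0,0],"fingers": 0.3},
  {"delta_pos": [0,0,-1],"dr": [0,0,0],"fingers": 0.3},
  {"delta_pos": [0,0,-5],"dr": [0,0,0],"fingers": 0.3},
])

```text
time: 5.2
tool_pos: [0.5817, -0.1957, 0.0737]
tool_rot: [-3.138, 0.003, 0.285]
contact_force: [0.7, -0.3, 0.7]
opening: 0.0321
grip_force: 0.0
```

```bash
python3 -c "
from h import *
go([.588,-.214,.023],16)"
```

```text
t 5.2 pos [ 0.5817 -0.1957  0.0737] rot [-179.81    0.2    16.34] q [-0.45  0.62  1.42  0.    1.11  0.84] F [ 0.7 -0.3  0.7] open 0.0321
delta [0.1  1.95 5.06] dr [-0.2  0.2  0.3]
```

Request:
step_arm([
  {"delta_pos": [0,-3,-5],"dr": [0,0,0],"fingers": 0.3},
  {"delta_pos": [0,-9,-7],"dr": [0,0,0],"fingers": 0.3},
  {"delta_pos": [0,-15,-8],"dr": [0,0,0],"fingers": 0.3},
  {"delta_pos": [0,-21,-8],"dr": [0,0,0],"fingers": 0.3},
  {"delta_pos": [0,-27,-8],"dr": [0,0,0],"fingers": 0.3},
])

```text
time: 5.82
tool_pos: [0.5069, 0.0645, 0.156]
tool_rot: [3.141, -0.002, 0.285]
contact_force: [1.0, 0.2, -0.1]
opening: 0.0322
grip_force: 0.0
```

```bash
python3 -c "
from h import *
crop('top','pics/c3.png',225,135,130,90,6)"
```

```text
(no output)
```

View pics/c3.png

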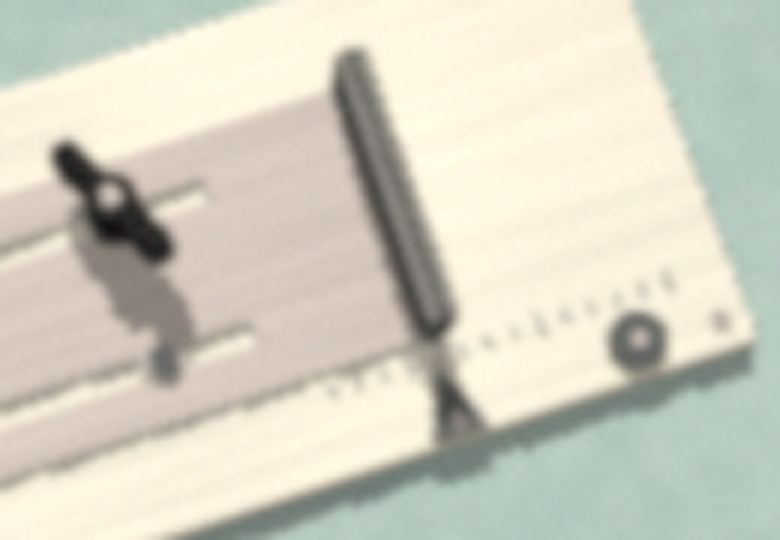

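Run:
```python
from h import *
P=lambda a,b,z: pt('top',225+(a+.5)/6-.5,135+(b+.5)/6-.5,z)[:2]
a,b=P(435,318,.058),P(354,58,.058)
print('L',np.linalg.norm(a-b),'yaw',np.degrees(np.arctan2(*(b-a)[::-1])))
for d in (15.5,16.3,17):
  y=np.radians(d);n=np.array([-np.sin(y),np.cos(y)])
  f=(a+b)/2
  print(d,'fence',f,'tip-f mm',1e3*(P(442,370,.018)-f)@n,'basemid-f',1e3*((P(437,446,.018)+P(487,430,.018))/2-f)@n)
# subpixel fence axis: threshold profiles across the fence in the native top image (dark body)
im=cv2.cvtColor(viewer.read_camera('top'),cv2.COLOR_RGB2GRAY)
print(im[188:212,294:310])
s=cv2.cvtColor(viewer.read_camera('scene'),cv2.COLOR_RGB2BGR)
f3=np.array([.583,-.1956,.058]);print(px('scene',f3),px('scene',[.522,-.214,.018]))
cv2.imwrite('pics/s3.png',cv2.resize(cv2.convertScaleAbs(s[190:280,240:370],alpha=1.4,beta=10),None,fx=6,fy=6,interpolation=cv2.INTER_CUBIC))
```

```text
L 0.0973511596365033 yaw 14.89687071990377
15.5 fence [ 0.58242898 -0.19551079] tip-f mm -1.0169652006632393 basemid-f -0.3563135441656613
16.3 fence [ 0.58242898 -0.19551079] tip-f mm -0.15084761122283086 basemid-f 0.8688416508252633
17 fence [ 0.58242898 -0.19551079] tip-f mm 0.6070351749297602 basemid-f 1.9407216630837918
[[ 52  48  60  64  55  62  98 138 162 166 169 167 168 167 167 165]
 [ 61  44  45  46  48  75 119 152 166 168 168 165 166 167 167 161]
 [ 72  51  45  46  66 103 141 162 169 168 166 161 159 164 166 162]
 [ 84  68  60  61  86 121 149 160 164 165 164 151 147 158 165 162]
 [ 95  88  83  83  93 116 140 151 157 163 162 152 145 153 163 165]
 [105 103 100  95  97 111 134 143 148 160 166 162 157 159 165 167]
 [116 107 102  94  95 108 127 141 151 160 165 167 166 166 166 167]
 [122 110 103  92  91 101 117 142 160 166 169 169 169 169 169 168]
 [128 118 103  90  86  93 112 143 163 169 169 169 169 169 169 168]
 [141 130 109  86  73  82 106 139 163 168 169 170 169 169 168 169]
 [153 138 112  84  62  66  91 127 156 167 169 168 169 168 167 168]
 [163 148 121  88  55  50  67 101 14
[... 191 characters left out ...]
 47  51  67 104 138 156 164 167 168 168]
 [167 162 146 108  63  47  58  62  63  80 114 143 161 167 168 167]
 [167 162 148 112  68  56  71  77  74  72  90 123 149 162 162 157]
 [165 164 150 116  74  63  74  84  83  77  79 102 132 145 142 131]
 [166 163 148 113  78  69  73  84  82  77  81  91 105 112 108  97]
 [169 166 147 110  80  72  74  82  83  84  85  85  88  87  84  84]
 [166 163 144 111  87  82  83  85  85  84  83  82  81  80  82  82]
 [157 150 136 113  94  86  81  81  79  80  81  81  81  83  87  88]
 [132 119 107  94  84  82  80  80  79  80  80  80  85  95 102 107]
 [ 98  88  84  81  79  78  79  79  80  79  80  83  94 111 122 127]]
[312.08030423 209.74165083] [297.64272479 243.92713685]
```

View pics/s3.png

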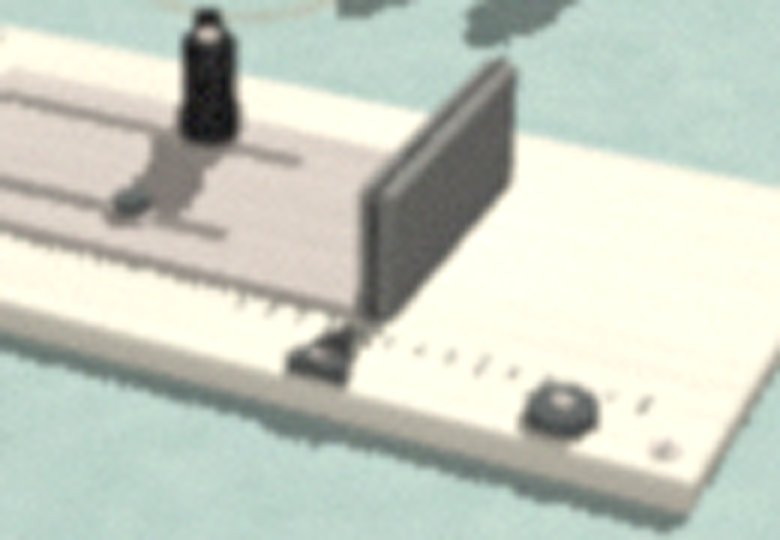

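Run:
```python
from h import *
from scipy.ndimage import map_coordinates
im=np.mean([cv2.cvtColor(viewer.read_camera('top'),cv2.COLOR_RGB2GRAY) for _ in range(4)],0)
P0=lambda a,b: np.array([225+a/6,135+b/6])
def edge(A,B,sign,z,w=5):
    A,B=np.array(A,float),np.array(B,float);d=(B-A)/np.linalg.norm(B-A);n=np.array([-d[1],d[0]])
    o=np.arange(-w,w,.1);pts=[]
    for s in np.linspace(.08,.92,60):
        q=(A+s*(B-A))[:,None]+n[:,None]*o
        g=sign*np.gradient(cv2.GaussianBlur(map_coordinates(im,q[::-1],order=1)[None],(0,0),4)[0]); i=g.argmax()
        pts.append(pt('top',*q[:,i],z)[:2])
    pts=np.float32(pts);v=cv2.fitLine(pts,cv2.DIST_HUBER,0,1e-4,1e-4).ravel()
    r=np.abs((pts-v[2:])@[-v[1],v[0]]).mean()
    return v,r
k=1.5625
v,r=edge(np.array([292,259])/k,np.array([500,188])/k,1,.012);print('far edge',(np.degrees(np.arctan2(v[1],v[0]))+90)%180-180*0,r*1e3)
v,r=edge(np.array([508,188])/k,np.array([545,292])/k,-1,.012)
print('right edge',np.degrees(np.arctan2(v[1],v[0]))%180,r*1e3,'(sign -)')
v,r=edge(np.array([508,188])/k,np.array([545,292])/k,1,.012);print('right edge',np.degrees(np.arctan2(v[1],v[0]))%180,r*1e3)
v,r=edge(np.array([287,265])/k,np.array([322,374])/k,-1,.012);print('left edge',np.degrees(np.arctan2(v[1],v[0]))%180,r*1e3)
# fence right edge of top (z .058): light -> bright board
t=np.array(pt('top',*P0(442,370),.018)[:2])
v,r=edge(P0(372,58),P0(450,310),-1,.058,3);y=np.degrees(np.arctan2(v[1],v[0]))%180
print('fence right edge',y,r*1e3, 'tip minus edge', 1e3*(t-v[2:])@[-np.sin(np.radians(y)),np.cos(np.radians(y))])
```

```text
far edge 17.144623 0.28722283
right edge 15.20275 2.1973548 (sign -)
right edge 17.144691 0.23932987
left edge 17.451828 2.751937
fence right edge 17.11596 0.2303603 tip minus edge 6.503353188372522
```

Run:
```python
from h import *
im=cv2.cvtColor(cv2.imread('pics/c1.png'),cv2.COLOR_BGR2GRAY).astype(float)
y=np.radians(17.14);X=np.array([np.cos(y),np.sin(y)]);N=np.array([-np.sin(y),np.cos(y)])
P=lambda a,b,z: pt('top',225+(a+.5)/6-.5,135+(b+.5)/6-.5,z)[:2]
E0=lambda p: px('top',np.r_[p,.018])
o=P(442,370,.018)
fe=pt('top',225+411/6,135+184/6,.058)[:2]
W=np.arange(-.014,.014,.00025)
for s in np.arange(-.022,.005,.002):
    v=[]
    for w in W:
        q=E0(o+s*X+w*N); a,b=((q-[225,135])+.5)*6-.5
        v.append(im[int(round(b)),int(round(a))])
    v=np.array(v); m=v<140; print(round(s*1e3),'range',(W[m].min()*1e3,W[m].max()*1e3) if m.any() else None,'mid',W[m].mean()*1e3 if m.any() else None, 'minimg',v.min(), 'argmin',W[v.argmin()]*1e3)
```

```text
-22 range (np.float64(-10.249999999999996), np.float64(10.000000000000021)) mid -0.12499999999998726 minimg 98.0 argmin 7.000000000000019
-20 range (np.float64(-14.0), np.float64(9.500000000000021)) mid -2.563333333333323 minimg 101.0 argmin 5.750000000000017
-18 range (np.float64(-6.249999999999994), np.float64(8.25000000000002)) mid 1.1923076923077056 minimg 104.0 argmin 6.000000000000018
-16 range (np.float64(-5.249999999999993), np.float64(8.00000000000002)) mid 1.4550000000000136 minimg 104.0 argmin 5.250000000000017
-14 range (np.float64(-14.0), np.float64(7.250000000000019)) mid 0.6568627450980521 minimg 99.0 argmin 4.500000000000016
-12 range (np.float64(-14.0), np.float64(6.500000000000018)) mid 0.9034090909091039 minimg 94.0 argmin 1.5000000000000135
-10 range (np.float64(-2.9999999999999907), np.float64(5.000000000000017)) mid 1.000000000000013 minimg 93.0 argmin 0.5000000000000125
-8 range (np.float64(-14.0), np.float64(4.500000000000016)) mid -1.0909090909090797 minimg 96.0 argmin 1.000000000000013
-6 range (np.float64(-14.0), np.float64(3.7500000000000155)) mid -0.5978260869565096 minimg 102.0 argmin 1.2500000000000133
-4 range (np.float64(-14.0), np.float64(3.0000000000000147)) mid -1.2941176470588123 minimg 116.0 argmin 1.5000000000000135
-2 range None mid None minimg 140.0 argmin -14.0
0 range None mid None minimg 140.0 argmin -14.0
2 range (np.float64(-14.0), np.float64(-13.75)) mid -13.875 minimg 139.0 argmin -14.0
4 range (np.float64(-14.0), np.float64(-12.499999999999998)) mid -13.25 minimg 136.0 argmin -13.75
```

Run:
```python
from h import *
from scipy.ndimage import map_coordinates
im=np.mean([cv2.cvtColor(viewer.read_camera('top'),cv2.COLOR_RGB2GRAY) for _ in range(4)],0)
y=np.radians(17.14);X=np.array([np.cos(y),np.sin(y)]);N=np.array([-np.sin(y),np.cos(y)])
c=np.array([.5824,-.1955])
t=pt('top',225+442.5/6-.5,135+370.5/6-.5,.018)[:2]+.0011*N
print('tip est',t,'N off from c mm',1e3*(t-c)@N)
for w in np.arange(-.012,.0145,.001):
    q=np.array([px('top',np.r_[c+w*N+s*X,.058]) for s in np.linspace(-.042,.042,60)]).T
    print(round(w*1e3),round(map_coordinates(im,q[::-1],order=3).mean(),1),end=' | ')
```

```text
tip est [ 0.52260641 -0.21201536] N off from c mm 1.8397519382849665
-12 171.8 | -11 170.8 | -10 168.0 | -9 161.8 | -8 151.2 | -7 136.6 | -6 120.4 | -5 105.4 | -4 93.2 | -3 84.1 | -2 78.3 | -1 76.7 | 0 79.2 | 1 83.2 | 2 84.9 | 3 81.8 | 4 74.1 | 5 63.7 | 6 54.4 | 7 50.7 | 8 55.1 | 9 66.2 | 10 81.0 | 11 96.8 | 12 111.4 | 13 123.1 | 14 131.2 |
```

```bash
python3 -c "
from h import *
go([.5819,-.1939,.13],17.1)"
```

```text
t 6.38 pos [0.5074 0.0618 0.1547] rot [-1.800e+02  1.000e-02  1.625e+01] q [-0.03  0.35  1.62  0.    1.16  1.26] F [-0.9 -0.8 -0.4] open 0.0321
delta [-0.   26.63  2.47] dr [-0.   0.  -0.9]
```

Request:
step_arm([
  {"delta_pos": [0,5.5,0.5],"dr": [0,0,-0.9],"fingers": 0.3},
  {"delta_pos": [0,11,1],"dr": [0,0,-0.9],"fingers": 0.3},
  {"delta_pos": [0,16.5,1.5],"dr": [0,0,-0.9],"fingers": 0.3},
  {"delta_pos": [0,22,2],"dr": [0,0,-0.9],"fingers": 0.3},
  {"delta_pos": [0,26.6,2.5],"dr": [0,0,-0.9],"fingers": 0.3},
])

```text
time: 7.0
tool_pos: [0.5821, -0.1954, 0.1294]
tool_rot: [-3.142, -0.0, 0.299]
contact_force: [-0.0, 0.5, 0.5]
opening: 0.0322
grip_force: 0.0
```

```bash
python3 -c "
from h import *
go([.5819,-.1939,.0245],17.1)"
```

```text
t 7.0 pos [ 0.5821 -0.1954  0.1294] rot [-180.     -0.     17.14] q [-0.45  0.56  1.36  0.    1.22  0.82] F [-0.   0.5  0.5] open 0.0322
delta [ 0.02 -0.15 10.49] dr [-0. -0.  0.]
```

Request:
step_arm([
  {"delta_pos": [0,0,3],"dr": [0,0,0],"fingers": 0.3},
  {"delta_pos": [0,0,6],"dr": [0,0,0],"fingers": 0.3},
  {"delta_pos": [0,0,9],"dr": [0,0,0],"fingers": 0.3},
  {"delta_pos": [0,0,10.5],"dr": [0,0,0],"fingers": 0.3},
  {"delta_pos": [0,0,10.5],"dr": [0,0,0],"fingers": 0.3},
])

```text
time: 7.62
tool_pos: [0.5814, -0.1925, 0.0239]
tool_rot: [-3.14, 0.001, 0.301]
contact_force: [0.3, -0.5, 1.0]
opening: 0.0326
grip_force: 0.0
```

Request:
step_arm([
  {"delta_pos": [0,0,0],"dr": [0,0,0],"fingers": 1},
  {"delta_pos": [0,0,0],"dr": [0,0,0],"fingers": 1},
  {"delta_pos": [0,0,0],"dr": [0,0,0],"fingers": 1},
  {"delta_pos": [0,0,0],"dr": [0,0,0],"fingers": 1},
  {"delta_pos": [0,0,0],"dr": [0,0,0],"fingers": 1},
])

```text
time: 8.25
tool_pos: [0.583, -0.1927, 0.0263]
tool_rot: [3.14, -0.002, 0.301]
contact_force: [-0.0, 0.8, 5.5]
opening: 0.0004
grip_force: 2.9
```

```bash
python3 -c "
from h import *
go([.5819,-.1939,.0245],17.1)"
```

```text
t 8.25 pos [ 0.583  -0.1927  0.0263] rot [ 1.799e+02 -1.300e-01  1.725e+01] q [-0.44  0.67  1.47  0.    1.    0.83] F [-0.   0.8  5.5] open 0.0004
delta [-0.14  0.08  0.18] dr [ 0.1 -0.1  0.1]
```

Run:
```python
from h import *
s=viewer.read_camera('scene')[150:270,220:380,::-1]
cv2.imwrite('pics/s4.png',cv2.resize(cv2.convertScaleAbs(s,alpha=1.4,beta=10),None,fx=5,fy=5,interpolation=cv2.INTER_CUBIC))
o=robot.observe();print(o['opening'],o['grip_force'],o['contact_force'],o['torque'])
```

```text
0.00016672351401903184 2.856788123608567 [-0.75375936  0.91720091  6.12208641] [-0.05922313  0.22226196  0.03018417]
```

View pics/s4.png

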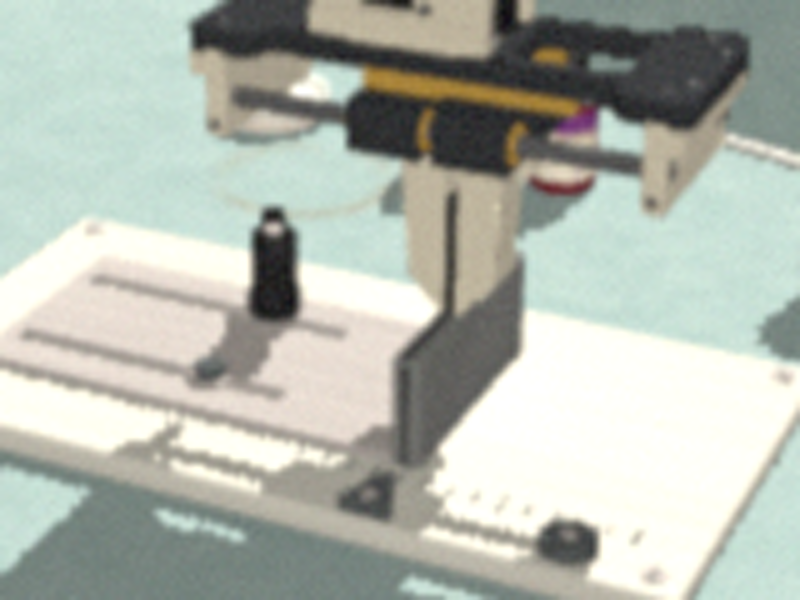

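Run:
```python
from h import *
f=lambda P:np.round((px('scene',P)-[220,150])*5)
y=np.radians(17.14);X=np.array([np.cos(y),np.sin(y),0]);N=np.array([-np.sin(y),np.cos(y),0])
t=np.array([.583,-.1927,.0263]);print('tcp',f(t),f(t+[0,0,.019]))
for w in (0,.009,.012,.02):
  c=np.array([.582,-.194,0])+w*N
  print(w,[f(c+s*.052*X-.006*N+[0,0,z]) for s in(-1,1) for z in(.012,.058)])
```

```text
tcp [453. 370.] [454. 326.]
0 [array([412., 472.]), array([414., 361.]), array([518., 351.]), array([521., 247.])]
0.009 [array([390., 467.]), array([391., 356.]), array([497., 346.]), array([500., 243.])]
0.012 [array([382., 465.]), array([383., 354.]), array([490., 345.]), array([493., 242.])]
0.02 [array([363., 460.]), array([363., 350.]), array([471., 341.]), array([474., 238.])]
```

Request:
step_arm([
  {"delta_pos": [0,0,-0.5],"dr": [0,0,0],"fingers": 1},
  {"delta_pos": [0,0,-1.5],"dr": [0,0,0],"fingers": 1},
  {"delta_pos": [0,0,-4],"dr": [0,0,0],"fingers": 1},
  {"delta_pos": [0,0,-8],"dr": [0,0,0],"fingers": 1},
  {"delta_pos": [0,0,-11],"dr": [0,0,0],"fingers": 1},
])

```text
time: 8.93
tool_pos: [0.5823, -0.1926, 0.1371]
tool_rot: [3.141, -0.001, 0.301]
contact_force: [0.3, -1.1, -0.5]
opening: 0.0003
grip_force: 0.0
```

Request:
step_arm([
  {"delta_pos": [0,-5,0],"dr": [0,0,0],"fingers": 0.3},
  {"delta_pos": [0,-10,0],"dr": [0,0,0],"fingers": 0.3},
  {"delta_pos": [0,-16,0],"dr": [0,0,0],"fingers": 0.3},
  {"delta_pos": [0,-22,0],"dr": [0,0,0],"fingers": 0.3},
  {"delta_pos": [0,-28,0],"dr": [0,0,0],"fingers": 0.3},
])

```text
time: 9.55
tool_pos: [0.4983, 0.0767, 0.1356]
tool_rot: [3.141, -0.001, 0.301]
contact_force: [0.6, 0.6, 0.1]
opening: 0.0321
grip_force: 0.0
```

Run:
```python
from h import *
go([.5819,-.1939,.0245],17.1)
a=viewer.read_camera('top')[130:230,215:355,::-1]
b=viewer.read_camera('scene')[180:290,240:380,::-1]
r=lambda i:cv2.resize(cv2.convertScaleAbs(i,alpha=1.4,beta=10),(560,int(i.shape[0]*560/i.shape[1])),interpolation=cv2.INTER_CUBIC)
both=np.vstack([r(a),r(b)]);cv2.imwrite('pics/b5.png',cv2.resize(both,None,fx=.7,fy=.7) if both.shape[0]>840 else cv2.resize(both,None,fx=.7,fy=.7));print(both.shape)
```

```text
t 9.55 pos [0.4983 0.0767 0.1356] rot [ 1.7999e+02 -6.0000e-02  1.7230e+01] q [0.   0.36 1.67 0.   1.11 1.27] F [0.6 0.6 0.1] open 0.0321
delta [-0.04 28.32 11.11] dr [ 0.  -0.1  0.1]
(840, 560, 3)
```

View pics/b5.png

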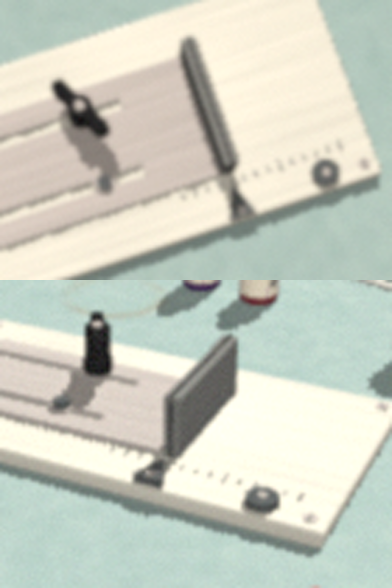

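```bash
cat >> h.py <<'E'
from scipy.ndimage import map_coordinates
def fence():
    "fence-centre offset (mm, along jig y) from c, by matching its cross profile with the one kept in ref.npy"
    im=np.mean([cv2.cvtColor(viewer.read_camera('top'),cv2.COLOR_RGB2GRAY) for _ in range(3)],0)
    y=np.radians(17.14);X=np.array([np.cos(y),np.sin(y)]);N=np.array([-np.sin(y),np.cos(y)]);c=np.array([.5824,-.1955])
    W=np.arange(-.025,.025,.00025)
    v=np.array([map_coordinates(im,np.array([px('top',np.r_[c+w*N+s*X,.058]) for s in np.linspace(-.042,.042,40)]).T[::-1],order=3).mean() for w in W])
    i=np.flatnonzero(v<125)[0]; j=np.flatnonzero(v==v.min())[0]
    loc=[W[k]*1e3 for k in range(1,len(v)-1) if v[k]<v[k-1] and v[k]<=v[k+1]]
    print('right edge',W[i]*1e3,'-> centre',W[i]*1e3+6,'minima',np.round(loc,2))
E
python3 -c "
from h import *
fence()"
```

```text
Traceback (most recent call last):
  File "h.py", line 26, in fence
    v=np.array([map_coordinates(im,np.array([px('top',np.r_[c+w*N+s*X,.058]) for s in np.linspace(-.042,.042,40)]).T[::-1],order=3).mean() for w in W])
                                             ~~^^^^^^^^^^^^^^^^^^^^^^^^^^^^^
  File "h.py", line 12, in px
    p=viewer.camera_params(name);c=np.linalg.inv(p["T"])@np.r_[P,1]
ValueError: time passes only in moves, steps and waits
```

```bash
sed -i 's/^import cv2, numpy as np/import cv2, numpy as np, functools\nCP=functools.lru_cache(lambda n: viewer.camera_params(n))/; s/p=viewer.camera_params(name)/p=CP(name)/' h.py
python3 -c "
from h import *
fence()"
```

```text
right edge -3.7499999999999827 -> centre 2.2500000000000173 minima [1.25 9.25]
```

The fence moved +2.3 to 2.5 mm, and its centre is now within about 0.5 mm of the pointer-tip line. The opening read 0 during that grip, which is odd, so I'll watch the opening when gripping the knob. Now I'll measure the knob.

Run:
```python
from h import *
im=cv2.cvtColor(viewer.read_camera('top'),cv2.COLOR_RGB2GRAY)[150:185,225:260]
big=cv2.resize(im,None,fx=8,fy=8,interpolation=cv2.INTER_CUBIC)
m=(big<60).astype(np.uint8);n,l,st,_=cv2.connectedComponentsWithStats(m);i=1+st[1:,4].argmax()
ys,xs=np.nonzero(l==i);u=225+(xs+.5)/8-.5;v=150+(ys+.5)/8-.5
K=CP('top')
w=np.array([pt('top',a,b,.05)[:2] for a,b in zip(u[::5],v[::5])])
c=w.mean(0);ev,V=np.linalg.eigh(np.cov(w.T));d=V[:,1]*np.sign(V[0,1])
r=cv2.minAreaRect((w*1e3).astype(np.float32))
y=np.radians(17.14);X=np.array([np.cos(y),np.sin(y)]);N=np.array([-np.sin(y),np.cos(y)])
f=np.array([.5824,-.1955])+.002*N
print('c',c,'ang',np.degrees(np.arctan2(d[1],d[0])),'rect',r)
print('jig from fence',(c-f)@X,(c-f)@N)
for z in(.05,.0565):
  h=pt('top',225+110.5/6-.5,135+193.5/6-.5,z)[:2];print('hub',z,h,(h-f)@X,(h-f)@N)
print((np.array(r[0])/1e3-f)@X)
```

```text
c [ 0.57778754 -0.09655202] ang 42.93715855237841 rect ((579.7828979492188, -94.43424224853516), (54.29046630859375, 19.852853775024414), 35.7823371887207)
jig from fence 0.02475310520774806 0.09391277799349386
hub 0.05 [ 0.58458643 -0.09538082] 0.03159520349076578 0.09302827628288425
hub 0.0565 [ 0.58313694 -0.09570114] 0.03011568189660883 0.09314935780923918
0.027283969105642694
```

```bash
python3 -c "
from h import *
go([.581,-.096,.12],43)"
```

```text
t 10.0 pos [0.4994 0.0737 0.1348] rot [179.99  -0.    17.13] q [-0.01  0.36  1.67 -0.    1.11  1.27] F [-0.2  0.6 -0.3] open 0.0322
delta [ 2.8  18.62  1.48] dr [  0.   -0.  -25.9]
```

Request:
step_arm([
  {"delta_pos": [0.7,4.7,0.4],"dr": [0,0,-7],"fingers": 0},
  {"delta_pos": [1.4,9.3,0.8],"dr": [0,0,-14],"fingers": 0},
  {"delta_pos": [2.1,14,1.1],"dr": [0,0,-20],"fingers": 0},
  {"delta_pos": [2.8,18.6,1.5],"dr": [0,0,-26],"fingers": 0},
  {"delta_pos": [2.8,18.6,1.5],"dr": [0,0,-26],"fingers": 0},
])

```text
time: 10.62
tool_pos: [0.5814, -0.0985, 0.1189]
tool_rot: [3.142, 0.0, 0.75]
contact_force: [0.0, 0.0, -0.5]
opening: 0.0457
grip_force: 0.0
```

```bash
python3 -c "
from h import *
go([.581,-.096,.028],43)"
```

```text
t 10.62 pos [ 0.5814 -0.0985  0.1189] rot [1.800e+02 3.000e-02 4.296e+01] q [-0.3   0.53  1.45 -0.    1.17  0.52] F [ 0.   0.  -0.5] open 0.0457
delta [ 0.14 -0.21  9.09] dr [ 0.  0. -0.]
```

Request:
step_arm([
  {"delta_pos": [0.1,-0.1,3],"dr": [0,0,0],"fingers": 0},
  {"delta_pos": [0.1,-0.1,6],"dr": [0,0,0],"fingers": 0},
  {"delta_pos": [0.1,-0.1,8],"dr": [0,0,0],"fingers": 0},
  {"delta_pos": [0.1,-0.1,9],"dr": [0,0,0],"fingers": 0},
  {"delta_pos": [0.1,-0.1,9],"dr": [0,0,0],"fingers": 0},
])

```text
time: 11.25
tool_pos: [0.5805, -0.0927, 0.0296]
tool_rot: [-3.141, 0.0, 0.754]
contact_force: [-0.6, -0.4, 0.3]
opening: 0.0459
grip_force: 0.0
```

```bash
python3 -c "
from h import *
go([.581,-.096,.028],43)"
```

```text
t 11.25 pos [ 0.5805 -0.0927  0.0296] rot [-1.7994e+02  2.0000e-02  4.3220e+01] q [-0.29  0.63  1.55  0.    0.97  0.53] F [-0.6 -0.4  0.3] open 0.0459
delta [-0.19  0.27  0.16] dr [-0.1  0.   0.2]
```

Request:
step_arm([
  {"delta_pos": [-0.2,0.25,0.1],"dr": [0,0,0],"fingers": 0},
  {"delta_pos": [-0.2,0.25,0.1],"dr": [0,0,0],"fingers": 0},
  {"delta_pos": [-0.2,0.25,0.1],"dr": [0,0,0],"fingers": 0.2},
  {"delta_pos": [-0.2,0.25,0.1],"dr": [0,0,0],"fingers": 0.3},
  {"delta_pos": [-0.2,0.25,0.1],"dr": [0,0,0],"fingers": 0.3},
])

```text
time: 11.88
tool_pos: [0.5812, -0.0961, 0.0289]
tool_rot: [3.141, -0.0, 0.755]
contact_force: [0.0, 0.2, 0.8]
opening: 0.0321
grip_force: 0.0
```

```bash
python3 -c "
from h import *
go([.581,-.096,.028],43)"
```

```text
t 11.88 pos [ 0.5812 -0.0961  0.0289] rot [ 1.7999e+02 -1.0000e-02  4.3250e+01] q [-0.29  0.63  1.54  0.    0.97  0.52] F [0.  0.2 0.8] open 0.0321
delta [-0.01 -0.02  0.09] dr [ 0.  -0.   0.2]
```

Request:
step_arm([
  {"delta_pos": [0,0,0],"dr": [0,0,0],"fingers": 0.5},
  {"delta_pos": [0,0,0],"dr": [0,0,0],"fingers": 0.7},
  {"delta_pos": [0,0,0],"dr": [0,0,0],"fingers": 1},
  {"delta_pos": [0,0,0],"dr": [0,0,0],"fingers": 1},
  {"delta_pos": [0,0,0],"dr": [0,0,0],"fingers": 1},
], newtons=25)

```text
time: 12.5
tool_pos: [0.5812, -0.0961, 0.0288]
tool_rot: [-3.142, -0.0, 0.755]
contact_force: [0.4, -0.4, -0.2]
opening: 0.0005
grip_force: 0.0
```

```bash
python3 -c "
from h import *
go([.581,-.096,.028],43);print(robot.observe()['torque'],robot.observe()['grip_force'])"
```

```text
t 12.5 pos [ 0.5812 -0.0961  0.0288] rot [-1.800e+02 -1.000e-02  4.324e+01] q [-0.29  0.63  1.54  0.    0.97  0.52] F [ 0.4 -0.4 -0.2] open 0.0005
delta [-0.   -0.02  0.08] dr [-0.  -0.   0.2]
[-0.08136209  0.11536541  0.0141639 ] 0.0
```

Run:
```python
from h import *
o=robot.observe();print(o['opening'],o['grip_force'])
s=viewer.read_camera('scene')[150:250,210:330,::-1]
cv2.imwrite('pics/s6.png',cv2.resize(cv2.convertScaleAbs(s,alpha=1.8,beta=25),None,fx=6,fy=6,interpolation=cv2.INTER_CUBIC))
f=lambda P:np.round((px('scene',P)-[210,150])*6)
print(f([.5812,-.0961,.0288]),f([.5812,-.0961,.0565]))
```

```text
0.0004647383642550859 0.0
[383. 347.] [381. 273.]
```

View pics/s6.png

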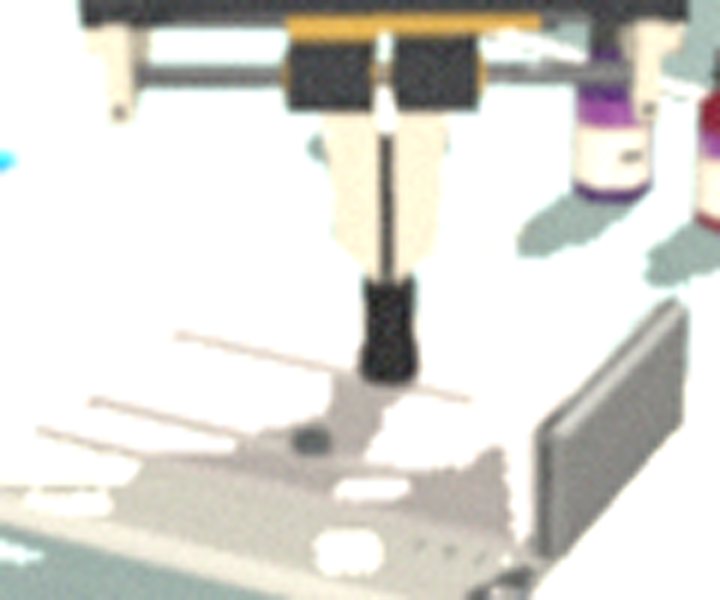

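The fingers shut just above the knob's top (picture y≈280, z≈0.056), although the TCP reads z = 0.029. The real fingertips seem to be about 28 mm higher than reported. I'll lift and check that with the scene camera.

Request:
step_arm([
  {"delta_pos": [0,0,-1],"dr": [0,0,0],"fingers": 1},
  {"delta_pos": [0,0,-3],"dr": [0,0,0],"fingers": 1},
  {"delta_pos": [0,0,-4],"dr": [0,0,0],"fingers": 1},
  {"delta_pos": [0,0,-4],"dr": [0,0,0],"fingers": 1},
  {"delta_pos": [0,0,-4],"dr": [0,0,0],"fingers": 1},
])

```text
time: 13.18
tool_pos: [0.5808, -0.096, 0.0684]
tool_rot: [-3.141, 0.0, 0.755]
contact_force: [0.5, -0.0, -0.3]
opening: 0.0005
grip_force: 0.0
```

Run:
```python
from h import *
go([.581,-.096,.028],43)
s=robot.observe();t=s['tool_pos'];im=viewer.read_camera('scene')
R=Ro.from_euler('xyz',s['tool_rot']).as_matrix()
for off in(-.005,.005):
  print(off)
  for z in np.arange(.03,.14,.004):
    p=t+R[:,1]*off; p[2]=z; u=px('scene',p); print(round(z*1e3),im[int(round(u[1])),int(round(u[0]))].tolist(),end=' ')
  print()
```

```text
t 13.18 pos [ 0.5808 -0.096   0.0684] rot [-1.7996e+02  2.0000e-02  4.3250e+01] q [-0.29  0.58  1.51  0.    1.05  0.52] F [ 0.5 -0.  -0.3] open 0.0005
delta [0.02 0.01 4.04] dr [-0.   0.   0.2]
-0.005
30 [27, 27, 24] 34 [35, 35, 31] 38 [41, 37, 36] 42 [34, 31, 33] 46 [31, 32, 27] 50 [21, 22, 24] 54 [28, 27, 28] 58 [78, 88, 86] 62 [128, 140, 135] 66 [126, 138, 125] 70 [133, 146, 138] 74 [131, 148, 142] 78 [131, 151, 142] 82 [135, 149, 144] 86 [136, 151, 144] 90 [132, 143, 134] 94 [125, 137, 127] 98 [119, 114, 101] 102 [127, 120, 103] 106 [133, 125, 108] 110 [133, 125, 110] 114 [130, 123, 106] 118 [132, 126, 110] 122 [132, 125, 109] 126 [135, 126, 110] 130 [132, 126, 111] 134 [131, 123, 106] 138 [133, 125, 108] 
0.005
30 [19, 15, 18] 34 [22, 19, 21] 38 [20, 20, 22] 42 [20, 21, 22] 46 [25, 26, 24] 50 [25, 23, 21] 54 [38, 36, 37] 58 [87, 83, 79] 62 [51, 55, 51] 66 [96, 109, 102] 70 [127, 143, 137] 74 [133, 150, 144] 78 [133, 150, 142] 82 [137, 153, 146] 86 [137, 152, 145] 90 [134, 148, 139] 94 [126, 131, 118] 98 [123, 119, 105] 102 [127, 118, 103] 106 [128, 121, 107] 110 [127, 120, 104] 114 [102, 95, 83] 118 [99, 96, 83] 122 [104, 98, 87] 126 [101, 95, 83] 130 [103, 99, 85] 134 [101, 95, 83] 138 [103, 98, 88]
```

Confirmed: the fingertips are about 27 mm above the reported TCP (tip seen at z≈0.096, reported 0.068). I'll allow for that: open, then go down to a reported z of about 0.002.

Request:
step_arm([
  {"delta_pos": [0,0,0],"dr": [0,0,0],"fingers": 0},
  {"delta_pos": [0,0,0],"dr": [0,0,0],"fingers": 0},
  {"delta_pos": [0,0,0],"dr": [0,0,0],"fingers": 0},
  {"delta_pos": [0,0,0],"dr": [0,0,0],"fingers": 0},
  {"delta_pos": [0,0,1],"dr": [0,0,0],"fingers": 0},
])

```text
time: 13.85
tool_pos: [0.5818, -0.0963, 0.0591]
tool_rot: [3.14, -0.001, 0.755]
contact_force: [0.4, -1.2, -0.2]
opening: 0.0437
grip_force: 0.0
```

Request:
step_arm([
  {"delta_pos": [0,0,1.5],"dr": [0,0,0],"fingers": 0},
  {"delta_pos": [0,0,3],"dr": [0,0,0],"fingers": 0},
  {"delta_pos": [0,0,4.5],"dr": [0,0,0],"fingers": 0},
  {"delta_pos": [0,0,5.6],"dr": [0,0,0],"fingers": 0},
  {"delta_pos": [0,0,5.6],"dr": [0,0,0],"fingers": 0},
])

```text
time: 14.48
tool_pos: [0.5805, -0.0959, 0.0016]
tool_rot: [-3.14, 0.001, 0.755]
contact_force: [-0.4, -0.6, 0.3]
opening: 0.046
grip_force: 0.0
```

```bash
python3 -c "
from h import *
go([.581,-.096,.001],43)"
```

```text
t 14.47 pos [ 0.5805 -0.0959  0.0016] rot [-1.7989e+02  6.0000e-02  4.3250e+01] q [-0.29  0.67  1.56  0.    0.91  0.52] F [-0.4 -0.6  0.3] open 0.046
delta [0.03 0.04 0.06] dr [-0.1  0.1  0.2]
```

Request:
step_arm([
  {"delta_pos": [0,0,0],"dr": [0,0,0],"fingers": 0.3},
  {"delta_pos": [0,0,0],"dr": [0,0,0],"fingers": 0.6},
  {"delta_pos": [0,0,0],"dr": [0,0,0],"fingers": 1},
  {"delta_pos": [0,0,0],"dr": [0,0,0],"fingers": 1},
  {"delta_pos": [0,0,0],"dr": [0,0,0],"fingers": 1},
], newtons=25)

```text
time: 15.1
tool_pos: [0.5813, -0.0961, 0.0031]
tool_rot: [3.141, -0.0, 0.755]
contact_force: [-1.4, 1.1, 2.1]
opening: 0.011
grip_force: 24.9
```

```bash
python3 -c "
from h import *
go([.581,-.096,.001],43);print(robot.observe()['torque'],robot.observe()['grip_force'])"
```

```text
t 15.1 pos [ 0.5813 -0.0961  0.0031] rot [ 1.7999e+02 -2.0000e-02  4.3240e+01] q [-0.29  0.66  1.56  0.    0.91  0.52] F [-1.4  1.1  2.1] open 0.011
delta [-0.01 -0.03  0.21] dr [ 0.  -0.   0.2]
[-0.00887613  0.19046411  0.0389187 ] 24.90449756383896
```

Request:
step_arm([
  {"delta_pos": [0,0,0],"dr": [0,0,8],"fingers": 1},
  {"delta_pos": [0,0,0],"dr": [0,0,16],"fingers": 1},
  {"delta_pos": [0,0,0],"dr": [0,0,24],"fingers": 1},
  {"delta_pos": [0,0,0],"dr": [0,0,32],"fingers": 1},
  {"delta_pos": [0,0,0],"dr": [0,0,40],"fingers": 1},
], newtons=30)

```text
time: 15.72
tool_pos: [0.5807, -0.0948, 0.0031]
tool_rot: [-3.14, 0.001, 0.052]
contact_force: [-2.3, 6.0, 4.5]
opening: 0.011
grip_force: 29.9
```

Request:
step_arm([
  {"delta_pos": [0,0,0],"dr": [0,0,4],"fingers": 1},
  {"delta_pos": [0,0,0],"dr": [0,0,8],"fingers": 1},
  {"delta_pos": [0,0,0],"dr": [0,0,12],"fingers": 1},
  {"delta_pos": [0,0,0],"dr": [0,0,14],"fingers": 1},
  {"delta_pos": [0,0,0],"dr": [0,0,14],"fingers": 1},
])

```text
time: 16.35
tool_pos: [0.5807, -0.0943, 0.0031]
tool_rot: [-3.139, 0.001, -0.188]
contact_force: [-1.7, 7.4, 5.5]
opening: 0.0108
grip_force: 29.9
```

```bash
python3 -c "
from h import *
go([.581,-.096,.003],-26);print(robot.observe()['torque'],robot.observe()['grip_force'])"
```

```text
t 16.35 pos [ 0.5807 -0.0943  0.0031] rot [-1.7987e+02  8.0000e-02 -1.0770e+01] q [-0.29  0.66  1.56  0.    0.92  1.46] F [-1.7  7.4  5.5] open 0.0108
delta [0.06 0.16 0.01] dr [-0.1  0.1 15.2]
[1.23087722 0.42991202 0.01196652] 29.903876781463623
```

Request:
step_arm([
  {"delta_pos": [0,0,0],"dr": [0,0,2],"fingers": 1},
  {"delta_pos": [0,0,0],"dr": [0,0,4],"fingers": 1},
  {"delta_pos": [0,0,0],"dr": [0,0,6],"fingers": 1},
  {"delta_pos": [0,0,0],"dr": [0,0,7],"fingers": 1},
  {"delta_pos": [0,0,0],"dr": [0,0,7],"fingers": 1},
])

```text
time: 16.98
tool_pos: [0.5807, -0.0941, 0.0031]
tool_rot: [-3.139, 0.002, -0.31]
contact_force: [-1.6, 8.0, 4.7]
opening: 0.011
grip_force: 29.9
```

```bash
python3 -c "
from h import *
go([.581,-.096,.003],-26);o=robot.observe();print(o['torque'],o['grip_force'],o['joint_efforts'])"
```

```text
t 16.98 pos [ 0.5807 -0.0941  0.0031] rot [-1.7987e+02  1.0000e-01 -1.7750e+01] q [-0.29  0.66  1.56  0.    0.92  1.59] F [-1.6  8.   4.7] open 0.011
delta [0.08 0.18 0.01] dr [-0.1  0.1  8.3]
[1.31382705 0.46771192 0.12694908] 29.885226488113403 [ -4.57312524 -51.34535909 -19.96168256  -1.71586052  -1.18154168
   0.14145188]
```

Request:
step_arm([
  {"delta_pos": [0,0,0],"dr": [0,0,1.5],"fingers": 1},
  {"delta_pos": [0,0,0],"dr": [0,0,3],"fingers": 1},
  {"delta_pos": [0,0,0],"dr": [0,0,4.5],"fingers": 1},
  {"delta_pos": [0,0,0],"dr": [0,0,5],"fingers": 1},
  {"delta_pos": [0,0,0],"dr": [0,0,5],"fingers": 1},
])

```text
time: 17.6
tool_pos: [0.5807, -0.0941, 0.0031]
tool_rot: [-3.14, 0.002, -0.395]
contact_force: [-1.8, 8.2, 3.9]
opening: 0.0119
grip_force: 32.3
```

```bash
python3 -c "
from h import *
go([.581,-.096,.003],-26);o=robot.observe();print(o['torque'],o['grip_force'],o['joint_efforts'])"
```

```text
t 17.6 pos [ 0.5807 -0.0941  0.0031] rot [-1.7991e+02  1.0000e-01 -2.2640e+01] q [-0.29  0.66  1.56  0.    0.92  1.67] F [-1.8  8.2  3.9] open 0.0119
delta [0.1  0.16 0.01] dr [-0.1  0.1  3.4]
[1.37500004 0.39587383 0.76886961] 32.34360370784998 [ -5.25447428 -51.36996388 -19.94664609  -1.27223644  -1.16674013
   0.81519473]
```

Request:
step_arm([
  {"delta_pos": [0,0,0],"dr": [0,0,1.5],"fingers": 1},
  {"delta_pos": [0,0,0],"dr": [0,0,3],"fingers": 1},
  {"delta_pos": [0,0,0],"dr": [0,0,3],"fingers": 1},
  {"delta_pos": [0,0,0],"dr": [0,0,3],"fingers": 1},
  {"delta_pos": [0,0,0],"dr": [0,0,3],"fingers": 1},
])

```text
time: 18.23
tool_pos: [0.5804, -0.094, 0.0031]
tool_rot: [-3.14, 0.003, -0.447]
contact_force: [-1.9, 7.2, 5.8]
opening: 0.0127
grip_force: 33.3
```

Request:
step_arm([
  {"delta_pos": [0,0,0],"dr": [0,0,0],"fingers": 0.5},
  {"delta_pos": [0,0,0],"dr": [0,0,0],"fingers": 0.2},
  {"delta_pos": [0,0,0],"dr": [0,0,0],"fingers": 0},
  {"delta_pos": [0,0,0],"dr": [0,0,0],"fingers": 0},
  {"delta_pos": [0,0,-1],"dr": [0,0,0],"fingers": 0},
])

```text
time: 18.85
tool_pos: [0.5806, -0.0961, 0.0125]
tool_rot: [3.141, 0.002, -0.45]
contact_force: [-0.2, 0.1, -0.2]
opening: 0.0461
grip_force: 0.0
```

Request:
step_arm([
  {"delta_pos": [0,0,-3],"dr": [0,0,0],"fingers": 0},
  {"delta_pos": [0,0,-6],"dr": [0,0,0],"fingers": 0},
  {"delta_pos": [0,0,-9],"dr": [0,0,0],"fingers": 0},
  {"delta_pos": [0,0,-12],"dr": [0,0,0],"fingers": 0},
  {"delta_pos": [0,0,-13],"dr": [0,0,0],"fingers": 0},
])

```text
time: 19.48
tool_pos: [0.5822, -0.0965, 0.1454]
tool_rot: [-3.141, -0.004, -0.45]
contact_force: [0.5, -0.6, -0.3]
opening: 0.0458
grip_force: 0.0
```

```bash
python3 -c "
from h import *
go([.48,.18,.16],0)"
```

```text
t 19.48 pos [ 0.5822 -0.0965  0.1454] rot [-179.96   -0.24  -25.76] q [-0.29  0.5   1.42  0.    1.22  1.73] F [ 0.5 -0.6 -0.3] open 0.0458
delta [-21.21 -20.46  -1.54] dr [  0.   -0.2 -25.8]
```

Request:
step_arm([
  {"delta_pos": [-4,-4,-0.3],"dr": [0,0,-5],"fingers": 0},
  {"delta_pos": [-8,-8,-0.6],"dr": [0,0,-10],"fingers": 0},
  {"delta_pos": [-12,-12,-0.9],"dr": [0,0,-15],"fingers": 0},
  {"delta_pos": [-16,-16,-1.2],"dr": [0,0,-20],"fingers": 0},
  {"delta_pos": [-20,-20,-1.5],"dr": [0,0,-25],"fingers": 0},
])

```text
time: 20.1
tool_pos: [0.4868, 0.1723, 0.1574]
tool_rot: [3.142, 0.001, -0.011]
contact_force: [0.8, 0.2, 0.8]
opening: 0.0457
grip_force: 0.0
```

```bash
python3 -c "
from h import *
fence()
crop('top','pics/c7.png',225,135,130,90,6)"
```

```text
right edge -4.499999999999983 -> centre 1.5000000000000169 minima [1.25 9.25]
```

View pics/c7.png

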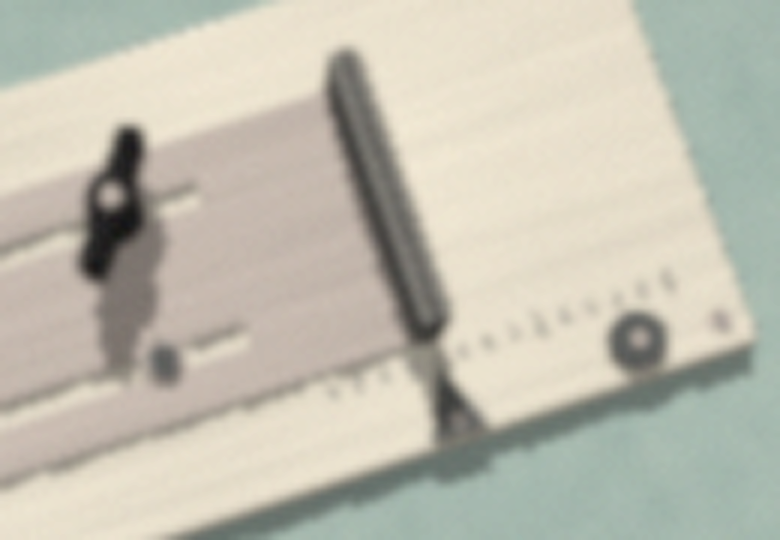

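The knob bar now runs from (128,135) to (93,270), about 63° clockwise from its start and against its stop. The fence line points at the pointer tip near (440,372), and the fence did not move during clamping. The gripper is clear, so I'm handing in.

```bash
python3 -c "
from cell import robot
print(robot.hand_in())"
```

```text
the job is handed in; nothing more can be done
None
```

The job is handed in, with no verdict returned: the fence's centre line is within about 1 mm of the pointer tip by the top camera, the knob is turned about 63° clockwise to its stop, and the gripper is clear. The fingertips sat about 27 mm above the reported TCP, so one knob grip closed on air and one fence grip slipped off before I corrected for it.

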